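# Load a test cell and clamp it to the set force

## Task

Load the flat test cell into the compression frame, terminal end first, and push it gently along the guides until it is fully home against the terminal block. Then tighten the frame's knob (clockwise from above) until the sprung brass tab pops out of the side of the base, and stop there: turning on past the pop would crush the cell, so no more than about a tenth of a turn further. Leave the cell clamped and let go, without disturbing the other things on the bench.

Things in the scene. Friction and masses are not known exactly. Their poses are not given: they have to be found in the camera images.
- cell: the test cell: a flat bare-steel case, 130 long (x) x 50 wide (y) x 18 mm high (z), about 0.26 kg, rigid, with a white moulded end and two copper terminals at its +x end and a blank paper label on top. Origin: centre of its underside. It starts flat on the bench left or right of the frame, terminals roughly to +x. Grasp it across its 50 mm width near the tail (-x) end
- cell_terminals (a point): centre of the cell's terminal end face (+x end), 9 mm above its underside
- cell_tail (a point): centre of the cell's plain tail end face (-x end), 9 mm above its underside: the face to push on
- frame: the compression frame, fixed: an aluminium base 216 mm long (x -111 to +105 mm), 110 mm wide, 24 mm high; origin on the bench below the ram axis; its mouth faces -x, towards the robot, and the cell slides in along +x. Its top is level: a fixed apron (x -111 to -64 mm), then the sprung platen (x -63 to +66 mm). A column 22 mm thick at x +87 mm carries the head
- cell_home (a point): on the platen's top on the ram axis (x 0, y 0, z 24 mm of the frame). When home, the cell's origin lies 2.5 mm further in (+x of the frame) and its terminals touch the block at x +67.5 mm. The ram hangs 20.5 to 23 mm above this point at first, so the 18 mm high cell must be slid in from the front, its tail set on the apron first
- rail_mouth (a point): middle of the mouth of the two steel guide rails, on the platen's top, x -37.5 mm of the frame. Lips narrow from about 74 mm wide here to the channel, 53 mm wide, from x -16 mm to the terminal block; rails and lips are 10 mm high. The head's arm, 40 mm wide, overhangs the platen from the column to x -20 mm, its underside about 65 mm above the bench
- terminal_block: the black terminal block that closes the channel as end stop, 8 x 62 x 26 mm, fixed to the frame. Its origin is the same point as point cell_home, not its own middle; its contact face looks to -x at x +67.5 mm from there. It must not be pushed with more than 30 N
- platen: the steel plate 129 x 64 mm under the cell, sprung upward: it rests level with the apron under a preload of 15 N, then sinks 1 mm for each further 15 N, 6 mm at most. Origin: its top face, on the ram axis
- ram: the steel ram under the head, a disc 32 mm across; it slides straight down without turning, 12 mm for each turn of the knob (1.9 mm a rad). Origin: centre of its underside. The head's height on the column differs each time
- knob (a joint): angle (rad) of the black bar knob on the head; grows clockwise seen from above, which lowers the ram. At 0 the bar lies along the frame's x; the bar's direction is the frame's yaw minus this angle. Starts at 0 to 0.5. Takes 0.2 N m free, up to 0.4 N m when clamping; stays where left. The pop comes 1.8 to 4.7 rad after the start, different each time: regrasp as needed
- knob_grip (a point): on the knob's axis, half way up the bar: the bar is 46 mm long, 13 mm thick and 26 mm high (13 mm above and below this point) and stands on a hub 26 mm across; grasp the bar across its 13 mm thickness from above. The knob does not rise or sink
- tab (a joint): the sprung brass indicator tab (16 mm wide, 5 mm thick) in the frame's left side (+y): 0 = in, level with its face plate; it jumps to 0.011 m and stays out when the ram presses with the set force. The last user has set that to anything from 28 to 75 N, so the pop comes 0.5 to 2.2 rad of the knob after the ram first touches the cell; the force then grows by 27 N a rad. Leave it to itself
- tab_slot (a point): middle of the tab's slot in the dark face plate on the frame's left side, where the tab comes out to +y of the frame, 30 mm in front of the ram axis and 58 mm left of it, 10 to 14 mm above the bench (the plate is shifted up or down to adjust the set force)
- timer: bystander: a small white count-down timer, 66 x 66 x 19 mm, loose, on the side of the frame where the cell is not
- beaker: bystander: an empty beaker, 58 mm across, 70 mm high, loose, left of the frame
- screwdriver: bystander: a screwdriver, 160 mm long, 22 mm thick, loose, in front of the frame
- hex_key: bystander: a black hex key, 78 x 25 x 5 mm, loose, in front of the frame
- weight: bystander: a brass calibration weight, 29 mm across, 40 mm high, loose, right of the frame
Not all that is in view belongs to the job. Of the things like the cell, leave any that is green; of the rest the smaller one is meant.

How it is judged:
On the way, in this order (a step that is already met when the one before it is completed fails the run):
1. the cell lies flat in the guides, fully home against the terminal block, before the ram bears on it (x of cell_terminals in the frame of cell_home between 0.066 and 0.07 m and y of cell_terminals in the frame of cell_home between -0.004 and 0.004 m and z of cell in the frame of cell_home below 0.003 m and angle between cell's own z axis and vertical below 0.05 rad and contact force between ram and cell below 1 N and value of joint tab below 0.003 m), for 0.2 s.
2. the ram has clamped the cell with the set force and the tab has popped out (value of joint tab above 0.008 m and contact force between ram and cell above 20 N), for 0.1 s.
At the end, for the whole second after the job is handed in: the tab is out (more than 8 mm), the ram still presses the cell with about the set force (the platen has not risen more than 0.7 mm from where the tab let go), the cell lies level with its terminals within 1.5 mm of the block, and nothing moves (all of step 2 and z of platen in the frame of tab_slot below 0.0102 m and x of cell_terminals in the frame of cell_home between 0.066 and 0.07 m and y of cell_terminals in the frame of cell_home between -0.004 and 0.004 m and angle between cell's own z axis and vertical below 0.05 rad and linear speed of cell below 0.01 m/s and velocity of joint knob below 0.02 rad/s); the robot touches nothing.
It fails at once if the cell is crushed: it is pressed well past the set force, the platen more than 1.2 mm (18 N, a tenth of a turn of the knob) below where the tab lets go (z of platen in the frame of tab_slot below 0.0083 m).
It fails at once if the cell is rammed against the terminal block with more than 30 N (contact force between cell and terminal_block above 30 N).
It fails at once if the tab is out without the ram clamping the cell (tripped by hand, or the clamp slackened again) (value of joint tab above 0.008 m and contact force between ram and cell below 15 N).
It fails at once if a bystander is moved by more than 20 mm (distance of any of timer, beaker, screwdriver, hex_key, weight from where it was at the start of the episode above 0.02 m).
It also fails if it takes over 72 s, if anything falls off the work surface, if the arm or the gripper's body presses on something with over 40 N, if the wrist force passes 120 N, or if a joint passes its speed limit or range.

## Robot

A 6-joint arm with a two-finger parallel gripper is mounted at the origin on a cart in front of the work surface, level with it; the furniture and walls round the work are solid. World frame = base frame: x ahead of the robot, y to its left, z up, the work surface at z = 0. Lengths are in m, angles in rad, forces in N, time in s.
With the tool pointing down it reaches from about 0.35 to 0.975 m from the base axis. Payload 4.9 kg.
Tool frame: the origin (TCP) lies between the finger pads; the fingertips stand 11 mm ahead of it and the grasp point (between the pads) lies 8 mm behind it; z points along the fingers, y is the line along which they close (so a half turn about z gives the same grasp; the last joint's range is limited). The gripper opens to 85 mm and grips with 20 to 120 N. Pads are 22 mm wide; open, the fingers measure 114 mm over their backs; the gripper's body (76 mm by 85 mm) begins 54 mm behind the grasp point. The pads swing forward as they close: fully open they stand 13 mm farther back than shut.
Start: joints at [1.074, 0.053, 1.613, -0, 1.476, -0.119], TCP at [0.231, 0.581, 0.242] pointing down, gripper open.
Joint ranges: [-3.01, 3.01], [-1.01, 2.22], [0.06, 2.58], [-1.02, 4.17], [0.09, 2.62], [-3.14, 3.14]. Speed limits (rad/s): [2.57, 2.57, 3.14, 3.14, 3.14, 3.14].

## Interface

Orientations are given as a unit quaternion [x, y, z, w].
In Python, from rig import * gives the robot as it stands.
- The arm moves only by the tool servo_tool, never from a script. Its argument "rows" is one flat list of numbers, 4 for each row, row after row: the shift along the tool's x, y, z in m, then the turn about the tool's z in rad. A call has 1 to 10 rows; each row shifts and turns the commanded pose from where the row before left it, along the tool's axes as they then stand; what a row does not reach is not made up. A row lasts 1/12 s, in which the tool goes at most 41.7 mm and 7.16 degrees, less where a joint would pass 70% of its speed; a pose out of reach is approached as far as the arm can. A call is refused whole if a number of a shift passes 0.0417 or a number of a turn 0.125, either way. A call with a gripper value outside its range is refused whole. "hand" is the opening, from 0 (shut) to 1 (fully open), set as the call begins (left out, the last holds). The fingers move at their own pace and stop on an object; "squeeze" is the grip in N (left out, the last holds). Time passes only in rows, so rows that do not move let the fingers close. It gives the time, the measured TCP pose, the force, the opening and the grip force at its end, in the units of the state.
- sense(): the state, without advancing time (a new reading comes with each control period).
- grab_frame(name): name is "scene" or "top" or "wrist"; returns a dict with "image" (400x640x3 uint8, red, green, blue), "camera_matrix" (3x3 intrinsics, pixels), "cam_to_world" (4x4, takes a point from camera to world coordinates). Camera axes: x right, y down, z forward; pixel columns grow to the right and rows downward; lengths in m; the calibration is good to about 2 mm. The wrist camera is an equidistant fisheye: a pixel r from the principal point sees the ray r / f radians off the axis. A picture is of the moment at which its call begins. There is no depth.
- close_job(): hands the job in; it is judged then, once.
The state is a dict: "clock": time; "q": joint angles; "dq": joint speeds; "effort": joint torques, N m; "eef_pos": TCP position; "ee_rot": TCP orientation; "force": force on the tool from outside, world axes, zero at the start; "torque": the same for the moment, N m; "gripper_width": finger opening in m; "grasp_force": force on a finger pad.
Only numpy, scipy, OpenCV 4.12 (cv2) and the standard library are available. Lean on these libraries where they do the work, as an engineer would, in place of code of your own. Each camera call takes 0.05 s, during which the arm holds its last target. There are 200 camera calls.

## Working session

There is one attempt and no reset: what is moved stays moved. The work goes in short steps, Python scripts to look and compute and a tool call to move; the robot and the scene stay as the last step left them, time stands still between calls to the robot, and variables do not carry over. Pictures are saved under pics/ and viewed, at most 10 in all, crops included, and the job is handed in when it is done.

Besides the shell and the picture viewer there is one more tool, called after "Request:" as name(argument=value, ...) on one line, values as JSON. servo_tool: Moves the arm, as the interface text tells. Its arguments: {"type":"object","properties":{"rows":{"type":"array"},"hand":{"type":"number"},"squeeze":{"type":"number"}},"required":["rows"]}

```bash
mkdir -p pics; python3 - <<'E'
from rig import *
import cv2,numpy as np
for n in ("scene","top"):
    f=grab_frame(n); cv2.imwrite(f"pics/{n}0.png",f["image"][:,:,::-1])
    np.savez(f"{n}0.npz",**f)
    print(n,f["camera_matrix"].round(1).tolist(),f["cam_to_world"].round(4).tolist())
print(sense())
E
```

```text
scene [[466.4, 0.0, 321.6], [0.0, 466.4, 204.4], [0.0, 0.0, 1.0]] [[0.8695, -0.2077, 0.4482, -0.0696], [-0.4938, -0.3902, 0.7771, -0.8891], [0.0135, -0.897, -0.4418, 0.6641], [0.0, 0.0, 0.0, 1.0]]
top [[365.8, 0.0, 322.8], [0.0, 365.8, 202.0], [0.0, 0.0, 1.0]] [[0.0226, -0.9867, 0.1607, 0.3446], [-0.9992, -0.0275, -0.0286, 0.1421], [0.0326, -0.1599, -0.9866, 1.2488], [0.0, 0.0, 0.0, 1.0]]
{'clock': 0.1, 'q': array([ 1.07396505e+00,  5.33197518e-02,  1.61416948e+00,  1.30538262e-05,
        1.47602419e+00, -1.18966358e-01]), 'dq': array([-0.00061015,  0.0006431 , -0.00314714, -0.0004252 ,  0.00140497,
        0.00026819]), 'effort': array([ 5.88979965e-04, -3.94901454e+01, -3.71362996e+01, -1.06359441e-04,
        3.92111324e-03,  4.10888561e-05]), 'eef_pos': array([0.23029618, 0.58042735, 0.24116039]), 'ee_rot': array([ 1.87810985e-01,  9.82204720e-01, -9.13249468e-04, -2.97242187e-04]), 'force': array([-0.11225885, -1.03609996, -1.48620832]), 'torque': array([-0.00565479, -0.03649996, -0.02272817]), 'grasp_force': 0.0, 'gripper_width': 0.08497918301553513}
```

View pics/top0.png

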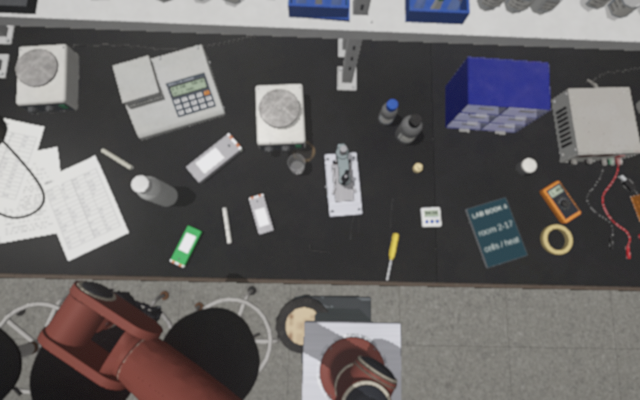

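View pics/scene0.png

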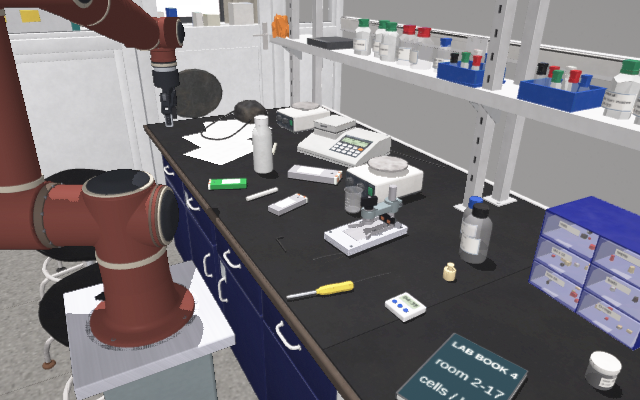

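The top view shows the cell (small, bare) at (261,213), the larger decoy at (215,157) and the green one at (186,246). The frame is at (343,185) with its mouth downwards, the timer at (431,217), the screwdriver at (392,255), the beaker at (297,163) and the weight at (418,168).

```bash
cat > h.py <<'E'
import cv2,numpy as np
from scipy.spatial.transform import Rotation as R
def ray(f,uv,fish=False):
    K=f["camera_matrix"];T=f["cam_to_world"]
    x=(uv[0]-K[0,2])/K[0,0];y=(uv[1]-K[1,2])/K[1,1]
    if fish:
        r=np.hypot(x,y);s=np.sin(r)/r if r>1e-9 else 1;d=np.array([x*s,y*s,np.cos(r)])
    else: d=np.array([x,y,1.])
    return T[:3,3],T[:3,:3]@d
def onz(f,uv,z,fish=False):
    o,d=ray(f,uv,fish);return o+d*(z-o[2])/d[2]
def proj(f,p,fish=False):
    K=f["camera_matrix"];T=f["cam_to_world"];c=T[:3,:3].T@(np.asarray(p)-T[:3,3])
    if fish:
        h=np.hypot(c[0],c[1]);t=np.arctan2(h,c[2]);m=c[:2]/h*t
    else: m=c[:2]/c[2]
    return np.array([K[0,0]*m[0]+K[0,2],K[1,1]*m[1]+K[1,2]])
E
python3 - <<'E'
from h import *
f=dict(np.load("top0.npz"));im=f["image"]
g=im.min(2)
m=(g>80).astype(np.uint8)*255; 
for (x0,y0,x1,y1,z,n) in [(245,185,278,240,.018,"cell"),(318,148,365,222,.024,"frame"),(415,200,446,232,.019,"timer"),(408,158,428,178,.04,"weight"),(285,145,320,180,.035,'beaker')]:
    s=np.zeros_like(m);s[y0:y1,x0:x1]=m[y0:y1,x0:x1]
    c=max(cv2.findContours(s,0,2)[0],key=cv2.contourArea)
    P=np.array([onz(f,p[0],z)[:2] for p in c]).astype(np.float32)
    print(n,cv2.boundingRect(c),cv2.minAreaRect(P))
for n,uv in dict(sd0=(388,279),sd1=(396,234),bk=(297,170),wt=(418,172),mouthL=(328,216),mouthR=(362,214)).items(): print(n,onz(f,uv,.01)[:2].round(3))
big=cv2.resize(im[130:290,200:460],None,fx=3,fy=3,interpolation=cv2.INTER_CUBIC)
cv2.imwrite("pics/topc.png",np.clip(big[:,:,::-1]*1.5,0,255).astype(np.uint8))
E
```

```text
cell (248, 193, 26, 42) ((0.4999768137931824, 0.31606894731521606), (0.13724467158317566, 0.05813757702708244), 18.07135772705078)
frame (323, 148, 40, 70) ((0.6171380281448364, 0.04298986867070198), (0.23980839550495148, 0.12522070109844208), 5.976372241973877)
timer (420, 206, 23, 22) ((0.5049895644187927, -0.26407721638679504), (0.07233837246894836, 0.07589034736156464), 1.5766103267669678)
weight (413, 162, 10, 11) ((0.6720425486564636, -0.21526730060577393), (0.03118748776614666, 0.0356966108083725), 89.01582336425781)
beaker (288, 154, 18, 21) ((0.6711584329605103, 0.19973640143871307), (0.07035081833600998, 0.058038655668497086), 1.8548156023025513)
sd0 [ 0.292 -0.117]
sd1 [ 0.443 -0.146]
bk [0.656 0.198]
wt [ 0.662 -0.226]
mouthL [0.498 0.087]
mouthR [ 0.508 -0.029]
```

View pics/topc.png

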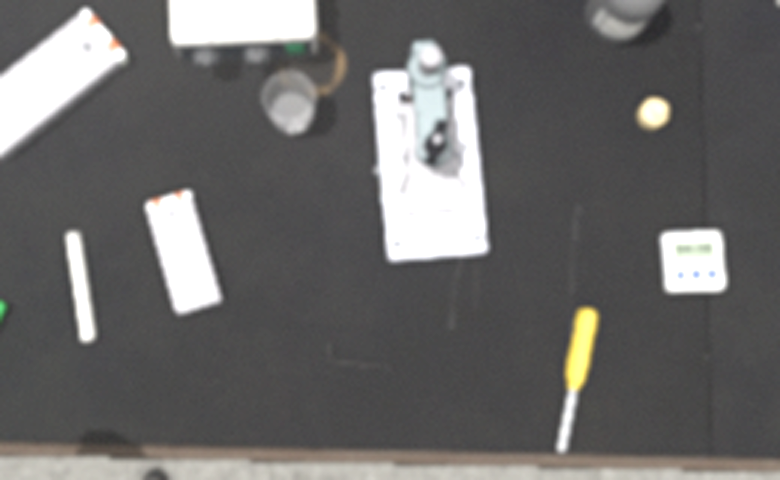

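```bash
cat >> h.py <<'E'
def pose(s):
    M=R.from_quat(s["ee_rot"]).as_matrix(); return np.array(s["eef_pos"]),M
def plan(s,tgt,yawy,n,half=True):
    """rows bringing TCP to tgt, tool y axis to world heading yawy (deg)"""
    p,M=pose(s); cur=np.arctan2(M[1,1],M[0,1]); d=np.radians(yawy)-cur
    if half: d=(d+np.pi/2)%np.pi-np.pi/2
    a=-d # tool z down: positive turn = clockwise
    print("turn",round(a,3),"dp",(np.array(tgt)-p).round(4))
    stp=(np.array(tgt)-p)/n
    out=[]
    for i in range(n):
        L=M.T@stp; out+=list(L.round(4))+[round(a/n,4)]
        M=M@R.from_rotvec([0,0,a/n]).as_matrix()
    print(np.array(out).round(4).tolist())
E
python3 - <<'E'
from rig import *
from h import *
plan(sense(),[.455,.30,.20],108,10)
E
```

```text
turn -0.692 dp [ 0.2247 -0.2804 -0.0412]
[-0.0312, -0.0178, 0.0041, -0.0692, -0.0299, -0.0199, 0.0041, -0.0692, -0.0285, -0.0219, 0.0041, -0.0692, -0.0269, -0.0238, 0.0041, -0.0692, -0.0252, -0.0256, 0.0041, -0.0692, -0.0234, -0.0273, 0.0041, -0.0692, -0.0214, -0.0289, 0.0041, -0.0692, -0.0194, -0.0303, 0.0041, -0.0692, -0.0172, -0.0315, 0.0041, -0.0692, -0.015, -0.0326, 0.0041, -0.0692]
```

Request:
servo_tool(rows=[-0.0312,-0.0178,0.0041,-0.0692,-0.0299,-0.0199,0.0041,-0.0692,-0.0285,-0.0219,0.0041,-0.0692,-0.0269,-0.0238,0.0041,-0.0692,-0.0252,-0.0256,0.0041,-0.0692,-0.0234,-0.0273,0.0041,-0.0692,-0.0214,-0.0289,0.0041,-0.0692,-0.0194,-0.0303,0.0041,-0.0692,-0.0172,-0.0315,0.0041,-0.0692,-0.015,-0.0326,0.0041,-0.0692], hand=1)

```text
clock: 0.93
eef_pos: [0.4558, 0.2989, 0.2007]
ee_rot: [-0.158, 0.987, -0.0, -0.0]
force: [0.5, 0.4, 0.3]
gripper_width: 0.0856
grasp_force: 0.0
```

Request:
servo_tool(rows=[0,0,0,0,0,0,0,0,0,0,0,0])

```text
clock: 1.18
eef_pos: [0.4549, 0.3007, 0.201]
ee_rot: [-0.156, 0.988, 0.0, -0.0]
force: [0.1, 0.2, 0.7]
gripper_width: 0.0855
grasp_force: 0.0
```

```bash
python3 - <<'E'
from rig import *
from h import *
f=grab_frame("wrist");np.savez("w1.npz",**f);cv2.imwrite("pics/w1.png",f["image"][:,:,::-1])
print(f["camera_matrix"].round(1).tolist(),f["cam_to_world"].round(3).tolist())
s=sense();print(s["eef_pos"],s["q"].round(2),s["clock"])
E
```

```text
[[309.7, 0.0, 322.2], [0.0, 309.7, 197.0], [0.0, 0.0, 1.0]] [[-0.308, 0.908, 0.284, 0.383], [0.951, 0.294, 0.092, 0.276], [-0.0, 0.298, -0.955, 0.332], [0.0, 0.0, 0.0, 1.0]]
[0.45467855 0.30123647 0.20116757] [ 0.45 -0.11  1.84  0.    1.41 -1.44] 1.2333
```

View pics/w1.png

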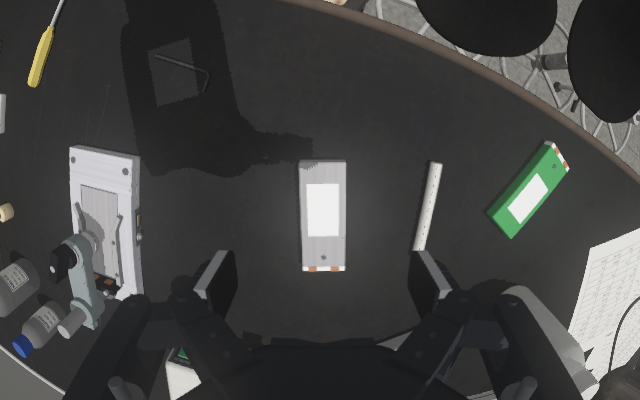

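The wrist view shows the cell at (323,215), tail at the top from (300,161) to (346,161) and terminals at the bottom. The frame is at left with mouth corners (70,147) and (139,157) and the indicator plate at (138,225). The hex key is at (180,70).

```bash
python3 - <<'E'
from rig import *
from h import *
f=dict(np.load("w1.npz"));im=f["image"];g=im.min(2)
m=(g>105).astype(np.uint8)*255;s=np.zeros_like(m);s[150:280,285:360]=m[150:280,285:360]
s=cv2.morphologyEx(s,cv2.MORPH_CLOSE,np.ones((5,5)))
c=max(cv2.findContours(s,0,2)[0],key=cv2.contourArea)
P=np.array([onz(f,p[0],.018,True)[:2] for p in c]).astype(np.float32)
print(cv2.boundingRect(c));r=cv2.minAreaRect(P);print(r,cv2.boxPoints(r).round(4).tolist())
for n,uv in dict(FR=(70,147),FL=(139,157)).items(): print(n,onz(f,uv,.024,True).round(4))
crop=cv2.resize(im[130:370,30:170],None,fx=4.2,fy=2.5,interpolation=cv2.INTER_CUBIC)
crop=cv2.resize(im[135:345,30:170],None,fx=2.8,fy=2.8,interpolation=cv2.INTER_CUBIC)
cv2.imwrite("pics/w1c.png",crop[:,:,::-1])
E
```

```text
(299, 162, 47, 109)
((0.5005585551261902, 0.31481197476387024), (0.12819887697696686, 0.050371233373880386), 18.759815216064453) [[0.4318000078201294, 0.3179999887943268], [0.4480000138282776, 0.2703000009059906], [0.5694000124931335, 0.311599999666214], [0.5532000064849854, 0.35929998755455017]]
FR [ 0.5103 -0.0242  0.024 ]
FL [0.4933 0.0924 0.024 ]
```

```bash
python3 - <<'E'
from rig import *
from h import *
plan(sense(),[.54,.05,.26],97,10)
E
```

```text
turn 0.192 dp [ 0.0853 -0.2512  0.0588]
[-0.0003, -0.0265, -0.0059, 0.0192, -0.0008, -0.0265, -0.0059, 0.0192, -0.0014, -0.0265, -0.0059, 0.0192, -0.0019, -0.0265, -0.0059, 0.0192, -0.0024, -0.0264, -0.0059, 0.0192, -0.0029, -0.0264, -0.0059, 0.0192, -0.0034, -0.0263, -0.0059, 0.0192, -0.0039, -0.0262, -0.0059, 0.0192, -0.0044, -0.0262, -0.0059, 0.0192, -0.0049, -0.0261, -0.0059, 0.0192]
```

Request:
servo_tool(rows=[-0.0003,-0.0265,-0.0059,0.0192,-0.0008,-0.0265,-0.0059,0.0192,-0.0014,-0.0265,-0.0059,0.0192,-0.0019,-0.0265,-0.0059,0.0192,-0.0024,-0.0264,-0.0059,0.0192,-0.0029,-0.0264,-0.0059,0.0192,-0.0034,-0.0263,-0.0059,0.0192,-0.0039,-0.0262,-0.0059,0.0192,-0.0044,-0.0262,-0.0059,0.0192,-0.0049,-0.0261,-0.0059,0.0192])

```text
clock: 2.07
eef_pos: [0.5406, 0.0498, 0.2609]
ee_rot: [-0.062, 0.998, 0.0, 0.0]
force: [-0.4, -1.0, 0.4]
gripper_width: 0.0855
grasp_force: 0.0
```

Request:
servo_tool(rows=[0,0,0,0,0,0,0,0,0,0,0,0,0,0,0,0])

```text
clock: 2.4
eef_pos: [0.54, 0.0509, 0.2599]
ee_rot: [-0.062, 0.998, 0.0, -0.0]
force: [0.9, -0.2, -0.7]
gripper_width: 0.0854
grasp_force: 0.0
```

```bash
python3 - <<'E'
from rig import *
from h import *
f=grab_frame("wrist");np.savez("w2.npz",**f)
im=f["image"][60:360,180:480]
cv2.imwrite("pics/w2.png",cv2.resize(im,None,fx=2,fy=2,interpolation=cv2.INTER_CUBIC)[:,:,::-1])
s=sense();print(s["eef_pos"],s["q"].round(2),s["clock"],f["cam_to_world"][:3,3])
E
```

```text
[0.54000909 0.05084124 0.25983914] [-0.04 -0.15  1.78  0.    1.51 -1.74] 2.45 [0.46467656 0.04033298 0.39105421]
```

View pics/w2.png

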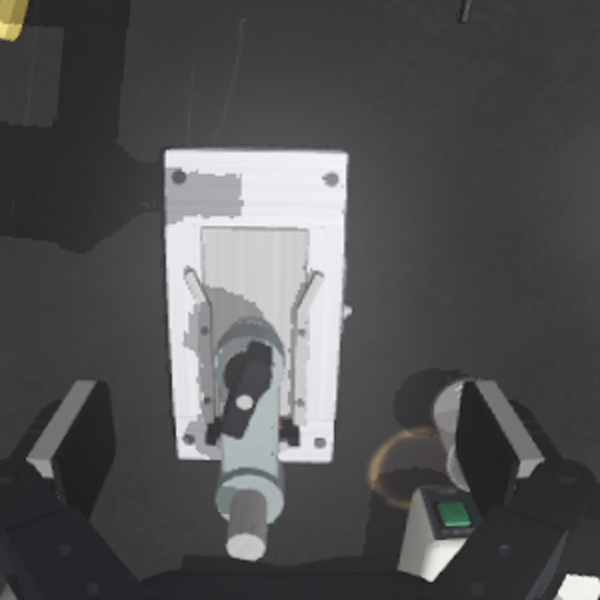

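The view shows the frame's top corners at crop (163,150), (348,152), (180,460) and (332,462), which is half scale with offset (180,60). The black knob bar runs from about (262,345) to (238,435), the guide lips are at (187,270) and (320,272), and the tab plate is at (347,310).

```bash
python3 - <<'E'
from h import *
f=dict(np.load("w2.npz"));im=f["image"];g=im.min(2)
# frame outline
m=((g>120)).astype(np.uint8);mm=np.zeros_like(m);mm[125:295,258:358]=m[125:295,258:358]
def edge(rows,side):
    out=[]
    for v in rows:
        u=np.where(mm[v]>0)[0]; u=u.max()+.5 if side else u.min()-.5
        out.append(onz(f,(u,v),.024,True)[:2])
    return np.array(out)
Lf=edge(range(142,205),1);Rt=edge(range(170,270),0)
for n,e in(("L",Lf),("R",Rt)):
    vx,vy,x,y=cv2.fitLine(e.astype(np.float32),cv2.DIST_HUBER,0,.001,.001).ravel();print(n,np.degrees(np.arctan2(vy,vx)*1),x,y)
fr=[]
for u in range(268,348):
    v=np.where(mm[:,u]>0)[0].min()-.5; fr.append(onz(f,(u,v),.024,True)[:2])
print("front",cv2.fitLine(np.array(fr,np.float32),cv2.DIST_HUBER,0,.001,.001).ravel())
for n,uv in dict(FR=(163,150),FL=(348,151),BR=(180,461),BL=(332,463)).items():
    print(n,onz(f,(uv[0]/2+180,uv[1]/2+60),.024,True).round(4)[:2])
# knob bar dark mask
d=(im.max(2)<60).astype(np.uint8);s=np.zeros_like(d);s[228:282,285:322]=d[228:282,285:322]
c=max(cv2.findContours(s,0,2)[0],key=cv2.contourArea);print(cv2.minAreaRect(c),cv2.boundingRect(c))
cv2.imwrite("pics/w2k.png",cv2.resize(im[190:345,265:345],None,fx=5,fy=5,interpolation=cv2.INTER_CUBIC)[:,:,::-1][:600])
E
```

```text
L 7.0989466 0.5389104 0.087264046
R 6.108656 0.61956507 -0.016457208
front [ 0.09989911 -0.99499756  0.50269777  0.03060941]
FR [ 0.5104 -0.0274]
FL [0.4979 0.0824]
BR [ 0.7273 -0.0023]
BL [0.7143 0.1057]
((287.5, 274.5), (5.0, 11.0), 0.0) (285, 269, 6, 12)
```

View pics/w2k.png

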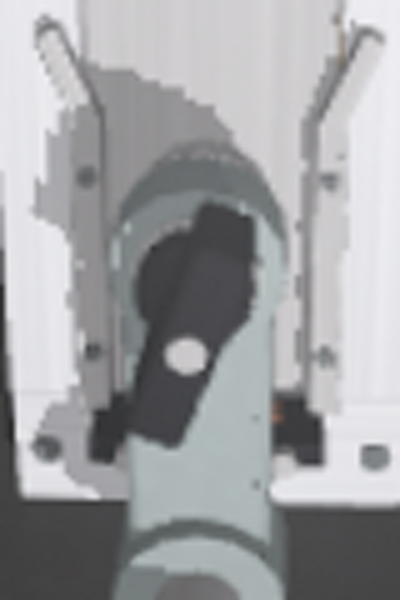

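```bash
python3 - <<'E'
from rig import *
from h import *
f=dict(np.load("w2.npz"))
for z in np.arange(.10,.17,.005): print(round(z,3),onz(f,(302.2,261),z,True)[:2].round(4))
def q(u,v,z): return onz(f,(u/5+265,v/5+190),z,True)[:2]
for z in(.12,.14):
    a=(q(190,250,z)+q(250,260,z))/2;b=(q(130,430,z)+q(180,445,z))/2
    print(z,np.linalg.norm(a-b),np.degrees(np.arctan2(*(b-a)[::-1])),(a+b)/2, np.linalg.norm(q(130,430,z)-q(180,445,z)), np.degrees(np.arctan2(*(q(130,430,z)-q(190,250,z))[::-1])), np.degrees(np.arctan2(*(q(180,445,z)-q(250,260,z))[::-1])))
y=np.radians(6.4);o=np.array([.6155,.0399]);
F=lambda a,b:(o+np.array([np.cos(y)*a-np.sin(y)*b,np.sin(y)*a+np.cos(y)*b])).round(4)
print("slot",F(-.03,.058),proj(f,[*F(-.03,.058),.012],True),"lip ends px", proj(f,[*F(-.0375,.037),.034],True),proj(f,[*F(-.0375,-.037),.034],True))
c=np.array([.5006,.3148]);t=np.radians(18.8)
g=c-.043*np.array([np.cos(t),np.sin(t)]);print("grasp",g)
plan(sense(),[*g,.10],108.8,10)
E
```

```text
0.1 [0.6289 0.0392]
0.105 [0.626  0.0393]
0.11 [0.6232 0.0393]
0.115 [0.6204 0.0393]
0.12 [0.6176 0.0393]
0.125 [0.6148 0.0393]
0.13 [0.6119 0.0394]
0.135 [0.6091 0.0394]
0.14 [0.6063 0.0394]
0.145 [0.6035 0.0394]
0.15 [0.6007 0.0394]
0.155 [0.5978 0.0395]
0.16 [0.595  0.0395]
0.165 [0.5922 0.0395]
0.17 [0.5894 0.0395]
0.12 0.04427583473860578 -11.441887651954817 [0.61629158 0.03928128] 0.010761227033374409 -10.855202918617385 -12.005423906577803
0.14 0.04100889897043078 -11.441887651954849 [0.60510451 0.03935888] 0.009967199372183284 -10.855202918617428 -12.005423906577764
slot [0.5792 0.0942] [352.72611577 198.36667871] lip ends px [337.42659068 197.75645523] [276.5559181  197.03099305]
grasp [0.45989408 0.30094258]
turn -0.204 dp [-0.0801  0.2501 -0.1598]
[0.0048, 0.0258, 0.016, -0.0204, 0.0043, 0.0259, 0.016, -0.0204, 0.0038, 0.026, 0.016, -0.0204, 0.0032, 0.0261, 0.016, -0.0204, 0.0027, 0.0261, 0.016, -0.0204, 0.0022, 0.0262, 0.016, -0.0204, 0.0017, 0.0262, 0.016, -0.0204, 0.0011, 0.0262, 0.016, -0.0204, 0.0006, 0.0262, 0.016, -0.0204, 0.0, 0.0263, 0.016, -0.0204]
```

Request:
servo_tool(rows=[0.0048,0.0258,0.016,-0.0204,0.0043,0.0259,0.016,-0.0204,0.0038,0.026,0.016,-0.0204,0.0032,0.0261,0.016,-0.0204,0.0027,0.0261,0.016,-0.0204,0.0022,0.0262,0.016,-0.0204,0.0017,0.0262,0.016,-0.0204,0.0011,0.0262,0.016,-0.0204,0.0006,0.0262,0.016,-0.0204,0.0,0.0263,0.016,-0.0204])

```text
clock: 3.28
eef_pos: [0.4597, 0.3016, 0.0994]
ee_rot: [-0.164, 0.987, 0.0, -0.0]
force: [0.1, 0.5, -0.0]
gripper_width: 0.0852
grasp_force: 0.0
```

Request:
servo_tool(rows=[0,0,0.02,0,0,0,0.02,0,0,0,0.015,0,0,0,0.012,0,0,0,0.01,0,0,0,0.008,0,0,0,0,0,0,0,0,0])

```text
clock: 3.95
eef_pos: [0.4612, 0.2997, 0.0153]
ee_rot: [-0.162, 0.987, -0.0, -0.0]
force: [0.3, -0.0, 1.3]
gripper_width: 0.0855
grasp_force: 0.0
```

```bash
python3 - <<'E'
from rig import *
from h import *
plan(sense(),[.45989,.30094,.015],108.8,2)
E
```

```text
turn -0.002 dp [-0.0013  0.0013 -0.0003]
[0.0004, 0.0008, 0.0002, -0.001, 0.0004, 0.0008, 0.0002, -0.001]
```

Request:
servo_tool(rows=[0.0008,0.0016,0,0,0,0,0,0,0,0,0,0,0,0,0,0,0,0,0,0,0,0,0,0,0,0,0,0,0,0,0,0], hand=0, squeeze=50)

```text
clock: 4.62
eef_pos: [0.4608, 0.3014, 0.0166]
ee_rot: [-0.162, 0.987, 0.0, 0.001]
force: [-0.9, 0.9, 5.9]
gripper_width: 0.0485
grasp_force: 53.4
```

Request:
servo_tool(rows=[0,0,-0.005,0,0,0,-0.01,0,0,0,-0.015,0,0,0,-0.02,0,0,0,-0.02,0,0,0,-0.02,0,0,0,0,0,0,0,0,0])

```text
clock: 5.28
eef_pos: [0.4604, 0.3011, 0.1063]
ee_rot: [-0.162, 0.987, 0.0, 0.001]
force: [-0.1, -0.6, -2.4]
gripper_width: 0.0486
grasp_force: 52.6
```

```bash
python3 - <<'E'
from rig import *
from h import *
f=grab_frame("wrist");np.savez("w3.npz",**f);cv2.imwrite("pics/w3.png",f["image"][130:400,160:490][:,:,::-1])
s=sense();print(s["eef_pos"],s["gripper_width"],s["clock"],f["cam_to_world"][:3,3])
E
```

```text
[0.45937896 0.30062224 0.10469601] 0.04839617874147766 5.3333 [0.38814429 0.275439   0.23732191]
```

View pics/w3.png

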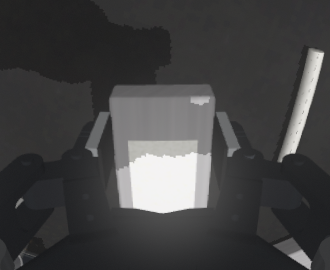

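The cell is held level between the fingers; the top edge of its tail is at crop row 97, from column 111 to 213 (offset 160,130).

```bash
python3 - <<'E'
from rig import *
from h import *
f=dict(np.load("w3.npz"));s=sense();p,M=pose(s)
zt=p[2]-.0166+.018
a=onz(f,(271,227),zt,True);b=onz(f,(373.5,227),zt,True)
a2=onz(f,(271,216),zt-.018,True);b2=onz(f,(373.5,216),zt-.018,True)
for q in(a,b,a2,b2,(a+b)/2): print((M.T@(q-p)).round(4))
y=np.radians(6.4);o=np.array([.6155,.0399]);ex=np.array([np.cos(y),np.sin(y)])
for X in(-.085,-.022):
    t=o+(X-.043)*ex; print(X,t)
t=o+(-.095-.043)*ex
plan(s,[*t,.105],96.4,10)
E
```

```text
[ 0.0195 -0.0249 -0.0014]
[ 0.0195  0.0227 -0.0014]
[ 0.018  -0.0278  0.0166]
[0.018  0.0256 0.0166]
[ 0.0195 -0.0011 -0.0014]
-0.085 [0.48829771 0.02563198]
-0.022 [0.55090509 0.03265452]
turn 0.214 dp [ 0.019  -0.2761  0.0003]
[0.007, -0.0268, -0.0, 0.0214, 0.0065, -0.0269, -0.0, 0.0214, 0.0059, -0.027, -0.0, 0.0214, 0.0053, -0.0272, -0.0, 0.0214, 0.0047, -0.0273, -0.0, 0.0214, 0.0041, -0.0274, -0.0, 0.0214, 0.0036, -0.0274, -0.0, 0.0214, 0.003, -0.0275, -0.0, 0.0214, 0.0024, -0.0276, -0.0, 0.0214, 0.0018, -0.0276, -0.0, 0.0214]
```

Request:
servo_tool(rows=[0.0082,-0.0268,0,0.0214,0.0077,-0.0269,0,0.0214,0.0071,-0.027,0,0.0214,0.0065,-0.0272,0,0.0214,0.0059,-0.0273,0,0.0214,0.0053,-0.0274,0,0.0214,0.0048,-0.0274,0,0.0214,0.0042,-0.0275,0,0.0214,0.0036,-0.0276,0,0.0214,0.003,-0.0276,0,0.0214])

```text
clock: 6.17
eef_pos: [0.4654, 0.0208, 0.1029]
ee_rot: [-0.056, 0.998, 0.0, -0.002]
force: [-0.2, -0.1, -2.1]
gripper_width: 0.0485
grasp_force: 52.8
```

Request:
servo_tool(rows=[0,0,0,0,0,0,0,0,0,0,0,0,0,0,0,0])

```text
clock: 6.5
eef_pos: [0.4665, 0.0229, 0.1042]
ee_rot: [-0.057, 0.998, 0.0, -0.001]
force: [0.1, -0.2, -1.5]
gripper_width: 0.0486
grasp_force: 52.9
```

```bash
python3 - <<'E'
from rig import *
from h import *
y=np.radians(6.4);o=np.array([.6155,.0399]);ex=np.array([np.cos(y),np.sin(y)])
t=o+(-.085-.045)*ex
plan(sense(),[*t,.0166+.024+.003],96.4,6)
E
```

```text
turn 0.002 dp [ 0.0198  0.0025 -0.0606]
[-0.0033, 0.0, 0.0101, 0.0003, -0.0033, 0.0, 0.0101, 0.0003, -0.0033, 0.0, 0.0101, 0.0003, -0.0033, 0.0, 0.0101, 0.0003, -0.0033, 0.0, 0.0101, 0.0003, -0.0033, 0.0, 0.0101, 0.0003]
```

Request:
servo_tool(rows=[0,0,0.0101,0,0,0,0.0101,0,0,0,0.0101,0,0,0,0.0101,0,0,0,0.0101,0,0,0,0.0091,0,0,0,0,0,0,0,0,0])

```text
clock: 7.17
eef_pos: [0.4666, 0.0221, 0.0447]
ee_rot: [-0.056, 0.998, 0.0, -0.001]
force: [-0.5, -1.1, -1.0]
gripper_width: 0.0489
grasp_force: 52.9
```

Request:
servo_tool(rows=[0,0,0.001,0,0,0,0.001,0,0,0,0,0])

```text
clock: 7.42
eef_pos: [0.4677, 0.022, 0.0442]
ee_rot: [-0.056, 0.998, -0.0, 0.001]
force: [0.1, 0.8, -1.6]
gripper_width: 0.0486
grasp_force: 52.9
```

```bash
python3 - <<'E'
from rig import *
from h import *
f=grab_frame("wrist");np.savez("w4.npz",**f);f2=grab_frame("scene")
a=cv2.resize(f["image"][190:400,180:460],(560,420));b=cv2.resize(f2["image"][150:290,300:450],(0,0),fx=1.6,fy=3) if 0 else cv2.resize(f2["image"][160:270,310:420],(240,240))
c=np.zeros((420,800,3),np.uint8);c[:,:560]=a;c[:240,560:]=b
cv2.imwrite("pics/w4.png",c[:,:,::-1])
s=sense();print(s["eef_pos"],s["force"],s["clock"])
E
```

```text
[0.46764187 0.02196092 0.04419346] [-0.56854555 -0.29134028 -1.96811561] 7.5167
```

View pics/w4.png

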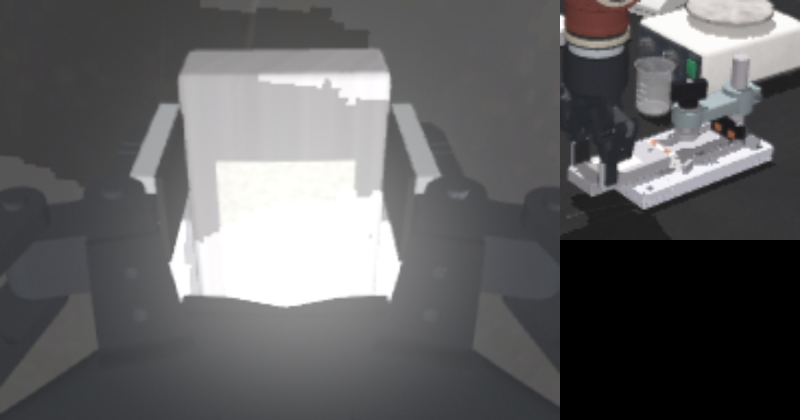

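The scene view shows the cell in line in front of the mouth with its terminals just over the apron end; the wrist view shows it centred on the base. I correct the 1.3 mm lateral error, lower it, then slide in.

Request:
servo_tool(rows=[0,0.0013,0.0015,0,0,0,0.0013,0,-0.004,0,0,0,-0.005,0,0,0,-0.005,0,0,0,-0.004,0,0,0,0,0,0,0], squeeze=30)

```text
clock: 8.1
eef_pos: [0.4862, 0.0253, 0.0412]
ee_rot: [-0.056, 0.998, -0.0, 0.001]
force: [-1.2, -0.7, -1.5]
gripper_width: 0.0483
grasp_force: 53.0
```

```bash
cat > st.py <<'E'
from rig import *
from h import *
y=np.radians(6.4);o=np.array([.6155,.0399]);ex=np.array([np.cos(y),np.sin(y)]);ey=np.array([-ex[1],ex[0]])
s=sense();d=s["eef_pos"][:2]-o;F=s["force"];M=pose(s)[1]
print("frame x,y",(d@ex).round(4),(d@ey).round(4),"z",s["eef_pos"][2].round(4),"F frame",(F[:2]@ex).round(2),(F[:2]@ey).round(2),F[2].round(2),"Tz",s["torque"][2].round(3),"w",s["gripper_width"].round(4),"yawy",np.degrees(np.arctan2(M[1,1],M[0,1])).round(2),"t",s["clock"],"q6",s["q"][5].round(3))
E
python3 st.py
```

```text
Traceback (most recent call last):
  File "st.py", line 5, in <module>
    print("frame x,y",(d@ex).round(4),(d@ey).round(4),"z",s["eef_pos"][2].round(4),"F frame",(F[:2]@ex).round(2),(F[:2]@ey).round(2),F[2].round(2),"Tz",s["torque"][2].round(3),"w",s["gripper_width"].round(4),"yawy",np.degrees(np.arctan2(M[1,1],M[0,1])).round(2),"t",s["clock"],"q6",s["q"][5].round(3))
                                                                                                                                                                                    ^^^^^^^^^^^^^^^^^^^^^^^^
AttributeError: 'float' object has no attribute 'round'
```

```bash
sed -i 's/s\["gripper_width"\].round(4)/round(s["gripper_width"],4)/' st.py; python3 st.py
```

```text
frame x,y -0.1301 -0.0001 z 0.0412 F frame -1.29 -0.58 -1.49 Tz 0.013 w 0.0483 yawy 96.43 t 8.1 q6 -1.784
```

Request:
servo_tool(rows=[-0.004,0,0,0,-0.004,0,0,0,-0.004,0,0,0,-0.004,0,0,0,-0.004,0,0,0,0,0,0,0])

```text
clock: 8.6
eef_pos: [0.5058, 0.0276, 0.0411]
ee_rot: [-0.056, 0.998, -0.0, 0.0]
force: [0.9, 0.4, -1.5]
gripper_width: 0.0482
grasp_force: 53.0
```

```bash
python3 st.py
```

```text
frame x,y -0.1103 -0.0 z 0.0411 F frame 0.98 0.29 -1.53 Tz 0.023 w 0.0482 yawy 96.43 t 8.6 q6 -1.776
```

Request:
servo_tool(rows=[-0.004,0,0,0,-0.004,0,0,0,-0.004,0,0,0,-0.004,0,0,0,-0.004,0,0,0,0,0,0,0])

```text
clock: 9.1
eef_pos: [0.5257, 0.0298, 0.0411]
ee_rot: [-0.056, 0.998, -0.0, 0.0]
force: [0.4, 0.0, -1.6]
gripper_width: 0.0484
grasp_force: 53.0
```

Request:
servo_tool(rows=[-0.004,0,0,0,-0.004,0,0,0,-0.004,0,0,0,-0.004,0,0,0,-0.002,0,0,0,0,0,0,0])

```text
clock: 9.6
eef_pos: [0.5433, 0.0319, 0.041]
ee_rot: [-0.056, 0.998, -0.0, 0.0]
force: [-0.1, 0.3, -1.4]
gripper_width: 0.0485
grasp_force: 53.0
```

Request:
servo_tool(rows=[0,0,0.0004,0,0,0,0.0004,0,0,0,0,0])

```text
clock: 9.85
eef_pos: [0.543, 0.0319, 0.0406]
ee_rot: [-0.056, 0.998, 0.0, 0.0]
force: [-0.4, 0.1, 1.3]
gripper_width: 0.0486
grasp_force: 53.2
```

```bash
python3 st.py
```

```text
frame x,y -0.0729 0.0001 z 0.0406 F frame -0.41 0.16 1.27 Tz -0.048 w 0.0486 yawy 96.42 t 9.85 q6 -1.761
```

Request:
servo_tool(rows=[0,0,0,0,0,0,0,0,0,0,0,0,0,0,-0.004,0,0,0,-0.008,0], hand=0.85)

```text
clock: 10.27
eef_pos: [0.5416, 0.0319, 0.0514]
ee_rot: [-0.056, 0.998, 0.0, -0.001]
force: [0.2, -0.1, 0.4]
gripper_width: 0.0727
grasp_force: 0.0
```

Request:
servo_tool(rows=[0.005,0,-0.015,0,0.008,0,-0.015,0,0.012,0,-0.012,0,0.012,0,0,0,0.012,0,0,0,0.008,0,0,0,0,0,0,0])

```text
clock: 10.85
eef_pos: [0.485, 0.0254, 0.0944]
ee_rot: [-0.056, 0.998, -0.0, -0.0]
force: [0.2, -0.8, 0.1]
gripper_width: 0.0724
grasp_force: 0.0
```

```bash
python3 st.py; python3 - <<'E'
from rig import *
from h import *
f=grab_frame("wrist");np.savez("w5.npz",**f)
a=cv2.resize(f["image"][100:340,180:460],None,fx=2,fy=2)
cv2.imwrite("pics/w5.png",a[:,:,::-1])
E
```

```text
frame x,y -0.1313 0.0002 z 0.0944 F frame 0.13 -0.85 0.07 Tz 0.011 w 0.0724 yawy 96.42 t 10.85 q6 -1.784
```

View pics/w5.png

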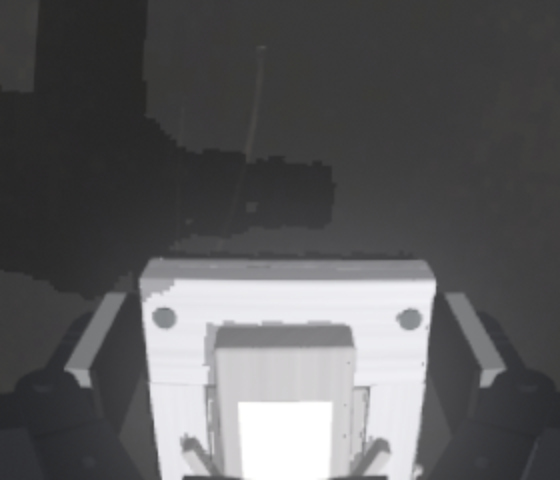

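The cell lies centred and straight between the lips, with its tail's top edge at crop row 348, columns 217 to 353. The frame's front top edge is at row 280.

```bash
python3 - <<'E'
from h import *
f=dict(np.load("w5.npz"))
y=np.radians(6.4);o=np.array([.6155,.0399]);ex=np.array([np.cos(y),np.sin(y)]);ey=np.array([-ex[1],ex[0]])
for n,u,v,z in[("tailR",217,348,.042),("tailL",353,348,.042),("frR",143,280,.024),("frL",435,282,.024)]:
    d=onz(f,(u/2+180,v/2+100),z,True)[:2]-o;print(n,(d@ex).round(4),(d@ey).round(4))
E
```

```text
tailR -0.0941 -0.0243
tailL -0.0942 0.0227
frR -0.1114 -0.0527
frL -0.1106 0.0542
```

Request:
servo_tool(rows=[0,0,0,0,0,0,0,0,0,0,0.01,0,0,0,0.012,0,0,0,0.012,0,0,0,0.012,0,0,0,0.008,0,0,0,0,0,0,0,0,0], hand=0, squeeze=20)

```text
clock: 11.65
eef_pos: [0.4852, 0.0255, 0.0389]
ee_rot: [-0.056, 0.998, 0.0, -0.001]
force: [-0.0, -0.1, 0.2]
gripper_width: -0.0003
grasp_force: 0.0
```

Request:
servo_tool(rows=[-0.005,0,0,0,-0.005,0,0,0,-0.005,0,0,0,-0.003,0,0,0,-0.003,0,0,0,-0.003,0,0,0,-0.003,0,0,0,-0.003,0,0,0,0,0,0,0])

```text
clock: 12.4
eef_pos: [0.5163, 0.0288, 0.0401]
ee_rot: [-0.056, 0.998, -0.0, 0.0]
force: [0.2, -1.1, 0.4]
gripper_width: 0.0
grasp_force: 0.0
```

```bash
python3 st.py
```

```text
frame x,y -0.0999 0.0001 z 0.0401 F frame 0.06 -1.11 0.39 Tz -0.004 w 0.0 yawy 96.43 t 12.4 q6 -1.771
```

Request:
servo_tool(rows=[-0.0025,0,0,0,-0.0025,0,0,0,-0.0025,0,0,0,-0.0025,0,0,0,-0.0025,0,0,0,-0.0025,0,0,0,-0.0025,0,0,0,0,0,0,0])

```text
clock: 13.07
eef_pos: [0.5339, 0.0308, 0.0403]
ee_rot: [-0.056, 0.998, -0.0, 0.0]
force: [0.8, 0.1, 0.5]
gripper_width: 0.0002
grasp_force: 0.0
```

Request:
servo_tool(rows=[-0.001,0,0,0,-0.001,0,0,0,-0.001,0,0,0,0,0,0,0])

```text
clock: 13.4
eef_pos: [0.5365, 0.0311, 0.0403]
ee_rot: [-0.056, 0.998, -0.0, 0.0]
force: [-1.4, 0.0, -0.7]
gripper_width: -0.0002
grasp_force: 0.3
```

Request:
servo_tool(rows=[-0.001,0,0,0,-0.001,0,0,0,0,0,0,0])

```text
clock: 13.65
eef_pos: [0.5384, 0.0314, 0.0401]
ee_rot: [-0.056, 0.998, 0.0, 0.0]
force: [-0.7, 0.3, 0.3]
gripper_width: -0.0002
grasp_force: 0.4
```

```bash
python3 st.py; python3 - <<'E'
from rig import *
from h import *
f=grab_frame("wrist");np.savez("w6.npz",**f)
E
```

```text
frame x,y -0.0776 0.0001 z 0.0401 F frame -0.71 0.34 0.28 Tz 0.0 w -0.0002 yawy 96.43 t 13.65 q6 -1.763
```

Request:
servo_tool(rows=[-0.001,0,0,0,-0.001,0,0,0,0,0,0,0])

```text
clock: 13.95
eef_pos: [0.5404, 0.0316, 0.0401]
ee_rot: [-0.056, 0.998, 0.0, 0.0]
force: [-0.4, -0.8, 0.8]
gripper_width: 0.0003
grasp_force: 0.4
```

Request:
servo_tool(rows=[-0.0008,0,0,0,0,0,0,0])

```text
clock: 14.12
eef_pos: [0.5411, 0.0317, 0.04]
ee_rot: [-0.056, 0.998, 0.0, 0.0]
force: [-0.3, -0.3, 0.1]
gripper_width: 0.0002
grasp_force: 0.4
```

Request:
servo_tool(rows=[-0.0008,0,0,0,0,0,0,0])

```text
clock: 14.28
eef_pos: [0.5414, 0.0317, 0.04]
ee_rot: [-0.056, 0.998, -0.0, -0.001]
force: [-3.6, 0.3, 1.7]
gripper_width: 0.0001
grasp_force: 1.7
```

Request:
servo_tool(rows=[-0.0005,0,0,0,0,0,0,0])

```text
clock: 14.45
eef_pos: [0.5414, 0.0317, 0.04]
ee_rot: [-0.056, 0.998, -0.0, -0.001]
force: [-5.4, -1.3, 4.5]
gripper_width: -0.0001
grasp_force: 2.9
```

```bash
python3 st.py
```

```text
frame x,y -0.0746 0.0002 z 0.04 F frame -5.54 -0.64 4.53 Tz -0.019 w -0.0001 yawy 96.44 t 14.45 q6 -1.761
```

Request:
servo_tool(rows=[0.003,0,0,0,0.008,0,0,0,0.012,0,-0.01,0,0.01,0,-0.025,0,0,0,-0.035,0,0,0,-0.035,0,0,0,-0.035,0,0,0,-0.03,0,0,0,0,0], hand=0.7)

```text
clock: 15.2
eef_pos: [0.5132, 0.0278, 0.2186]
ee_rot: [-0.056, 0.998, -0.001, 0.007]
force: [1.6, 0.5, 0.5]
gripper_width: 0.0598
grasp_force: 0.0
```

```bash
python3 st.py; python3 - <<'E'
from rig import *
from h import *
f=grab_frame("wrist");np.savez("w7.npz",**f);t=grab_frame("top");np.savez("t7.npz",**t)
a=cv2.resize(f["image"][130:330,220:420],None,fx=3,fy=3)
cv2.imwrite("pics/w7.png",a[:,:,::-1])
g=dict(np.load("w2.npz"))
for z in(.12,.14,.16,.18,.2): print(z,onz(g,(303,332),z,True)[:2])
plan(sense(),[.6155,.0399,.19],78.6,7)
E
```

```text
frame x,y -0.103 -0.0006 z 0.2186 F frame 1.65 0.35 0.49 Tz -0.025 w 0.0598 yawy 96.43 t 15.2 q6 -1.774
0.12 [0.71272668 0.04912272]
0.14 [0.69442406 0.04847416]
0.16 [0.67612144 0.0478256 ]
0.18 [0.65781882 0.04717704]
0.2 [0.63951619 0.04652848]
turn 0.311 dp [ 0.1051  0.0119 -0.0221]
[-0.0151, 0.0, 0.0032, 0.0444, -0.0151, 0.0007, 0.0032, 0.0444, -0.015, 0.0013, 0.0032, 0.0444, -0.015, 0.002, 0.0032, 0.0444, -0.0149, 0.0027, 0.0032, 0.0444, -0.0147, 0.0033, 0.0032, 0.0444, -0.0146, 0.004, 0.0032, 0.0444]
```

View pics/w7.png

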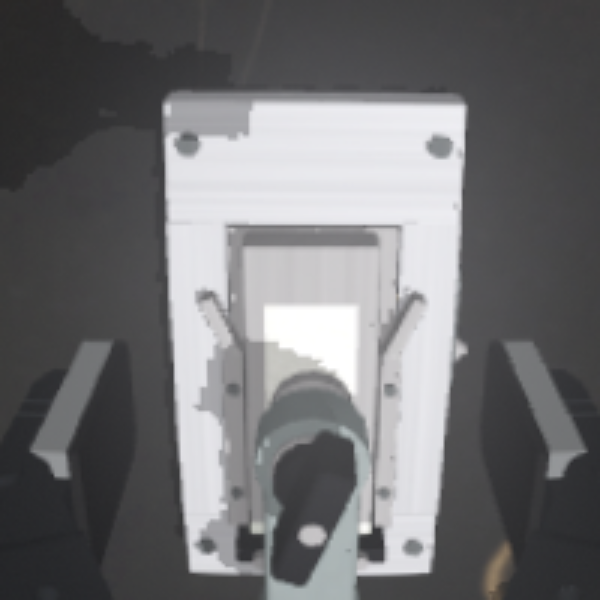

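The cell's tail is in line with the apron edge (crop row 235) and its head runs up to the block, so it is home and straight. The knob's white dot is at crop (312,535). That was my tenth picture, so from here I read the tab numerically.

```bash
cat > tab.py <<'E'
from rig import *
from h import *
import sys
y=np.radians(6.4);o=np.array([.6155,.0399]);ex=np.array([np.cos(y),np.sin(y)]);ey=np.array([-ex[1],ex[0]])
for n,fi in(("wrist",1),("top",0)):
    f=grab_frame(n);np.savez(f"tab_{n}_{sys.argv[1]}.npz",**f);im=f["image"].astype(int)
    c=proj(f,[*(o-.03*ex+.063*ey),.014],fi);u,v=c.round().astype(int)
    if not(8<u<632 and 8<v<392): print(n,"out",c);continue
    w=im[v-8:v+9,u-8:u+9]; sat=w[:,:,0]-w[:,:,2]
    print(n,c.round(1),"brass px",int((sat>35).sum()),"mx",sat.max(),"mean",w.mean((0,1)).round(0))
E
python3 - <<'E'
from h import *
a=dict(np.load("w2.npz"));b=dict(np.load("w7.npz"))
o1,d1=ray(a,(302.2,261),True);o2,d2=ray(b,(324,308.3),True)
A=np.c_[d1,-d2];t=np.linalg.lstsq(A,o2-o1,rcond=None)[0];print(o1+d1*t[0],o2+d2*t[1])
E
python3 tab.py 0
```

```text
[0.61521618 0.03933702 0.1241946 ] [0.61517498 0.03943626 0.12417099]
wrist [376.9 235.7] brass px 0 mx 0 mean [111. 111. 113.]
top [325.1 192.6] brass px 0 mx 4 mean [108. 107. 110.]
```

Request:
servo_tool(rows=[-0.0151,0.0,0.0032,0.0444,-0.0151,0.0007,0.0032,0.0444,-0.015,0.0013,0.0032,0.0444,-0.015,0.002,0.0032,0.0444,-0.0149,0.0027,0.0032,0.0444,-0.0147,0.0033,0.0032,0.0444,-0.0146,0.004,0.0032,0.0444,0,0,0,0,0,0,0,0])

```text
clock: 16.15
eef_pos: [0.6133, 0.04, 0.1849]
ee_rot: [0.099, 0.995, -0.0, -0.002]
force: [-0.7, 0.2, 0.1]
gripper_width: 0.0596
grasp_force: 0.0
```

```bash
python3 st.py;python3 tab.py 1; python3 - <<'E'
from rig import *
from h import *
plan(sense(),[.6155,.0399,.13],78.6,4)
f=grab_frame("scene");np.savez("s8.npz",**f)
E
```

```text
frame x,y -0.0021 0.0003 z 0.1849 F frame -0.65 0.3 0.07 Tz 0.062 w 0.0596 yawy 78.68 t 16.15 q6 -1.429
wrist [375.5 135.2] brass px 0 mx 13 mean [82. 82. 84.]
top [325.1 192.6] brass px 33 mx 65 mean [98. 91. 92.]
turn 0.001 dp [ 0.0021 -0.0001 -0.0563]
[-0.0006, 0.0001, 0.0141, 0.0003, -0.0006, 0.0001, 0.0141, 0.0003, -0.0006, 0.0001, 0.0141, 0.0003, -0.0006, 0.0001, 0.0141, 0.0003]
```

Request:
servo_tool(rows=[-0.001,-0.0001,0.015,0,-0.001,-0.0001,0.015,0,0,0,0.015,0,0,0,0.012,0,0,0,0.009,0,0,0,0.005,0,0,0,0,0,0,0,0,0])

```text
clock: 16.97
eef_pos: [0.6166, 0.0393, 0.117]
ee_rot: [0.099, 0.995, -0.0, 0.0]
force: [0.1, 0.5, 0.0]
gripper_width: 0.0595
grasp_force: 0.0
```

```bash
python3 st.py;python3 tab.py 2; python3 - <<'E'
from rig import *
from h import *
plan(sense(),[.6152,.0394,.114],78.6,1)
E
```

```text
frame x,y 0.001 -0.0007 z 0.117 F frame 0.18 0.51 0.04 Tz -0.051 w 0.0595 yawy 78.63 t 16.9667 q6 -1.429
wrist [390.2 139.2] brass px 0 mx 0 mean [77. 77. 79.]
top [325.1 192.6] brass px 48 mx 67 mean [95. 84. 84.]
turn 0.0 dp [-0.002   0.0001 -0.0038]
[0.0019, -0.0003, 0.0038, 0.0004]
```

Request:
servo_tool(rows=[0.0016,-0.0002,0.003,0,0,0,0,0,0,0,0,0,0,0,0,0,0,0,0,0,0,0,0,0,0,0,0,0,0,0,0,0], hand=0, squeeze=50)

```text
clock: 17.73
eef_pos: [0.6152, 0.04, 0.1141]
ee_rot: [0.099, 0.995, 0.001, 0.0]
force: [0.4, 3.4, 1.3]
gripper_width: 0.0115
grasp_force: 50.4
```

```bash
python3 st.py
```

```text
frame x,y -0.0003 0.0002 z 0.1141 F frame 0.81 3.35 1.32 Tz 0.006 w 0.0115 yawy 78.63 t 17.7333 q6 -1.429
```

Request:
servo_tool(rows=[0,0,0,0.1,0,0,0,0.12,0,0,0,0.12,0,0,0,0.12,0,0,0,0.12,0,0,0,0.12,0,0,0,0.12,0,0,0,0.12,0,0,0,0.06,0,0,0,0])

```text
clock: 18.57
eef_pos: [0.6148, 0.0395, 0.1141]
ee_rot: [0.564, 0.825, -0.0, -0.0]
force: [-0.5, 2.2, 2.6]
gripper_width: 0.0118
grasp_force: 50.8
```

```bash
python3 st.py;python3 tab.py 3
```

```text
frame x,y -0.0008 -0.0004 z 0.1141 F frame -0.24 2.27 2.57 Tz -0.178 w 0.0118 yawy 21.27 t 18.5667 q6 -0.428
wrist [306.1 111.6] brass px 7 mx 45 mean [73. 72. 72.]
top [325.1 192.6] brass px 48 mx 67 mean [95. 84. 84.]
```

Request:
servo_tool(rows=[0,0,0,0.1,0,0,0,0.12,0,0,0,0.12,0,0,0,0.12,0,0,0,0.12,0,0,0,0.06,0,0,0,0])

```text
clock: 19.25
eef_pos: [0.6144, 0.0395, 0.1141]
ee_rot: [0.795, 0.606, -0.001, -0.0]
force: [-3.8, 2.8, 5.5]
gripper_width: 0.0119
grasp_force: 51.1
```

```bash
python3 st.py;python3 tab.py 4; python3 - <<'E'
from h import *
for k in "34":
    f=dict(np.load(f"tab_wrist_{k}.npz"));im=f["image"].astype(int)
    y=np.radians(6.4);o=np.array([.6155,.0399]);ex=np.array([np.cos(y),np.sin(y)]);ey=np.array([-ex[1],ex[0]])
    # rectified patch: frame x -50..-10, y 50..75 at z=.014; print luminance, 2.5mm
    for b in np.arange(.048,.078,.003):
        row=[]
        for a in np.arange(-.05,-.008,.003):
            u,v=proj(f,[*(o+a*ex+b*ey),.013],True).round().astype(int)
            row.append("%3d/%-3d"%(im[v,u].mean(),im[v,u,0]-im[v,u,2]) if 0<=u<640 and 0<=v<400 else "--")
        print(" ".join(row))
    print()
E
```

```text
frame x,y -0.0012 -0.0003 z 0.1141 F frame -3.51 3.18 5.46 Tz -0.183 w 0.0119 yawy -15.36 t 19.25 q6 0.212
wrist [255.3 140.1] brass px 4 mx 49 mean [73. 73. 73.]
top [325.1 192.6] brass px 48 mx 66 mean [95. 84. 84.]
215/-5  216/-4  216/-4  216/-4  216/-4  216/-4  216/-4  216/-4  216/-4  216/-4  216/-4  216/-4  216/-4  215/-5 
215/-5  216/-4  215/-4  215/-5  216/-4  216/-5  216/-5  216/-5  216/-5  216/-5  215/-4  216/-5  216/-5  215/-5 
174/-4  177/-5  154/-4  163/-5  148/-4  167/-4  109/-6  107/-5  113/-5  113/-5  117/-6  121/-5  162/-5  141/-4 
 69/-2   69/-2   96/-5   98/-5  111/6   104/4   109/8    98/-2   92/-5   84/-4   93/-5   92/-4   96/-4  135/-1 
 67/-2   68/-1   67/-2   68/-3   68/-1   68/-1   68/-1   70/-1   69/-2   69/-2   68/-2   67/-2   67/-2   71/-2 
 66/-4   66/-2   66/-2   66/-2   67/-3   66/-2   66/-2   68/-1   68/-1   67/-1   66/-2   65/-2   66/-1   67/-3 
 66/-1   65/-2   64/-2   64/-2   65/-3   65/-3   65/-2   64/-1   65/-1   65/-1   64/-2   64/-2   64/-2   64/-3 
 64/-1   63/-2   62/-2   63/-1   63/-3   62/-2   65/-1   63/-1   63/-1   64/-1   63/-1   62/-2   6
[... 657 characters left out ...]
1/-4   80/-3  100/-4  157/0  
 70/-2   70/-1   70/-1   70/-1   70/-1   70/-2   70/-1   69/-2   72/-1   71/-2   71/-2   70/-2   69/-2   73/-1 
 68/-2   69/-2   68/-1   68/-2   68/-1   68/-2   68/-2   68/-2   70/-1   69/-1   70/-2   68/-2   68/-2   69/-1 
 67/-1   68/-1   65/-2   66/-2   66/-2   67/-3   67/-3   67/-3   66/-2   67/-1   67/-1   67/-1   66/-2   67/-1 
 66/-1   67/-1   65/-1   64/-2   64/-2   66/-3   65/-2   66/-2   66/-2   66/-2   66/-2   64/-2   64/-1   65/-2 
 62/-2   64/-1   63/-1   63/0    63/-1   64/-1   65/-2   66/-1   64/-2   65/-1   64/-1   63/-2   64/-1   63/-4 
 62/-1   61/-1   62/-1   61/-1   62/-1   61/0    62/-1   63/-1   63/-1   64/-1   64/-2   62/-1   62/-1   62/-4
```

```bash
cat > chk.py <<'E'
from rig import *
from h import *
f=grab_frame("wrist");im=f["image"].astype(int);np.savez("last.npz",**f)
y=np.radians(6.4);o=np.array([.6155,.0399]);ex=np.array([np.cos(y),np.sin(y)]);ey=np.array([-ex[1],ex[0]])
for b in (.054,.060,.0615,.063,.065,.067,.070):
    P=[]
    for a in np.arange(-.045,-.014,.003):
        u,v=proj(f,[*(o+a*ex+b*ey),.013],True).round().astype(int)
        P.append("%3d/%-3d"%(im[v,u].mean(),im[v,u,0]-im[v,u,2]) if 0<=u<640 and 0<=v<400 else "--")
    print(b," ".join(P))
E
python3 st.py >/dev/null
```

Request:
servo_tool(rows=[0,0,0,0.08,0,0,0,0.1,0,0,0,0.07,0,0,0,0])

```text
clock: 19.68
eef_pos: [0.6142, 0.0395, 0.1141]
ee_rot: [0.865, 0.502, -0.001, -0.001]
force: [-5.4, 1.6, 5.5]
gripper_width: 0.0121
grasp_force: 51.2
```

```bash
python3 st.py;python3 chk.py
```

```text
frame x,y -0.0014 -0.0002 z 0.1141 F frame -5.2 2.16 5.51 Tz -0.193 w 0.0121 yawy -29.69 t 19.6833 q6 0.462
0.054 158/-6  162/-5  195/-4  203/-5  211/-4  161/-4  162/-5  180/-4  150/-5  149/-4  181/-5 
0.06  70/-2   69/-2   70/-1   70/-2   70/-2   70/-1   72/-1   71/-1   71/0    70/-1   70/-2 
0.0615  69/-2   70/-1   69/-2   69/-3   69/-3   69/-2   70/-1   71/-1   70/-1   69/-2   68/-1 
0.063  69/-2   68/-2   68/-2   68/-2   69/-3   68/-2   69/-2   69/-1   69/-1   69/-1   68/-2 
0.065  68/-3   67/-1   67/-2   67/-2   67/-2   67/-2   67/-2   67/-2   68/-1   68/-1   67/-2 
0.067  68/-1   66/-1   66/-2   66/-2   66/-2   66/-2   66/-2   67/-1   67/-1   67/-1   66/-1 
0.07  65/0    64/0    64/-1   64/-1   65/-2   66/-1   66/0    66/-1   66/-1   66/-1   64/-2
```

Request:
servo_tool(rows=[0,0,0,0.08,0,0,0,0.1,0,0,0,0.07,0,0,0,0])

```text
clock: 20.07
eef_pos: [0.614, 0.0396, 0.114]
ee_rot: [0.921, 0.391, -0.001, -0.001]
force: [-5.0, 2.6, 6.3]
gripper_width: 0.0117
grasp_force: 51.2
```

```bash
python3 st.py;python3 chk.py
```

```text
frame x,y -0.0015 -0.0001 z 0.114 F frame -4.66 3.11 6.25 Tz -0.213 w 0.0117 yawy -44.01 t 20.0667 q6 0.712
0.054 198/-5  218/-4  215/-4  207/-4  193/-5  181/-5  217/-4  219/-4  214/-3  213/-4  198/-3 
0.06  70/-3   70/-2   71/-2   70/-2   72/-3   71/-2   71/-2   73/-1   72/-1   72/-1   70/-2 
0.0615  71/-3   70/-1   70/-2   70/-2   69/-2   70/-2   70/-2   71/-1   71/-2   71/-1   70/-1 
0.063  69/-2   69/-2   69/-2   69/-2   70/-2   69/-2   69/-2   70/-1   70/-1   70/-1   69/-2 
0.065  69/-2   68/-1   68/-1   68/-2   68/-2   69/-3   68/-2   68/-2   69/-2   68/-1   68/-1 
0.067  68/-1   68/-2   68/-1   67/-2   67/-2   67/-2   67/-2   67/-1   68/-1   68/0    67/-1 
0.07  67/0    66/0    65/-1   66/-1   66/-1   66/-1   67/0    67/-1   66/-1   66/-1   65/-2
```

Request:
servo_tool(rows=[0,0,0,0.08,0,0,0,0.1,0,0,0,0.07,0,0,0,0])

```text
clock: 20.45
eef_pos: [0.6139, 0.0398, 0.1141]
ee_rot: [0.962, 0.273, -0.001, -0.001]
force: [-5.1, 3.6, 7.3]
gripper_width: 0.0116
grasp_force: 51.2
```

```bash
python3 st.py;python3 chk.py
```

```text
frame x,y -0.0016 0.0001 z 0.1141 F frame -4.68 4.11 7.35 Tz -0.107 w 0.0116 yawy -58.33 t 20.45 q6 0.962
0.054 231/-4  231/-4  231/-4  231/-4  232/-4  232/-4  232/-5  230/-4  232/-4  233/-5  233/-5 
0.06  81/-2   81/-2   81/-2   82/-2   83/-3   83/-1   83/-2   84/-2   84/-2   84/-2   83/-3 
0.0615  81/-2   81/-3   81/-2   82/-2   82/-3   82/-3   82/-3   83/-1   83/-2   83/-2   82/-2 
0.063  81/-3   81/-1   80/-2   81/-3   82/-3   81/-4   82/-3   81/-2   81/-2   83/-2   80/-2 
0.065  80/0    79/-2   79/-2   80/-2   80/-2   80/-3   80/-3   80/-2   80/-2   81/-2   79/-2 
0.067  79/-2   79/-1   78/-2   79/-1   79/-3   79/-2   80/-1   80/-2   80/-2   80/-2   78/-2 
0.07  76/-2   76/-1   76/-1   76/-1   77/-1   77/-1   78/-2   78/-2   78/-2   78/-2   77/-2
```

Request:
servo_tool(rows=[0,0,0,0.08,0,0,0,0.1,0,0,0,0.07,0,0,0,0])

```text
clock: 20.83
eef_pos: [0.6138, 0.0399, 0.1141]
ee_rot: [0.989, 0.151, -0.001, -0.001]
force: [-5.7, 3.8, 6.3]
gripper_width: 0.0123
grasp_force: 51.2
```

```bash
python3 st.py;python3 chk.py
```

```text
frame x,y -0.0017 0.0002 z 0.1141 F frame -5.24 4.4 6.26 Tz -0.108 w 0.0123 yawy -72.65 t 20.8333 q6 1.212
0.054 235/-4  235/-4  235/-4  235/-4  235/-5  236/-4  236/-4  236/-4  236/-5  236/-5  237/-5 
0.06  84/-3   83/-1   83/-2   83/-2   85/-3   85/-3   84/-2   87/-2   87/-3   87/-2   86/-3 
0.0615  82/-4   83/-2   82/-2   83/-2   84/-3   84/-4   85/-3   84/-2   84/-2   86/-2   84/-2 
0.063  83/-2   82/-1   83/-1   82/-2   83/-3   84/-3   84/-3   83/-2   84/-2   86/-2   84/-2 
0.065  83/-1   83/0    81/-2   81/-2   82/-4   83/-4   83/-3   82/-2   84/-2   84/-2   82/-2 
0.067  81/-2   80/-2   81/-1   80/-1   81/-2   80/-2   83/-2   83/-2   83/-2   83/-2   83/-2 
0.07  78/-2   79/-1   79/-1   79/-1   80/-1   80/-2   82/-1   82/-2   83/-1   82/-1   82/-2
```

Request:
servo_tool(rows=[0,0,0,0.08,0,0,0,0.1,0,0,0,0.07,0,0,0,0])

```text
clock: 21.22
eef_pos: [0.6138, 0.0401, 0.1141]
ee_rot: [1.0, 0.026, -0.002, -0.001]
force: [-6.4, 3.5, 5.9]
gripper_width: 0.0121
grasp_force: 51.2
```

```bash
python3 st.py;python3 chk.py
```

```text
frame x,y -0.0017 0.0004 z 0.1141 F frame -5.97 4.17 5.85 Tz -0.128 w 0.0121 yawy -86.97 t 21.2167 q6 1.462
0.054 213/-5  213/-4  213/-5  213/-4  213/-4  213/-5  213/-3  214/-3  214/-4  214/-4  214/-4 
0.06  63/-3   62/-2   62/-2   63/-2   64/-3   65/-3   65/-3   65/-2   66/-1   67/-2   65/-2 
0.0615  63/-2   62/-1   62/-1   63/-1   64/-3   65/-3   65/-4   64/-2   65/-1   67/-2   65/-2 
0.063  63/-2   62/-2   62/-2   63/-1   64/-3   64/-3   65/-3   64/-2   65/-2   65/-1   65/-1 
0.065  63/0    61/0    62/-1   61/-1   62/-2   62/-2   64/-2   64/-1   65/-2   65/-1   65/-2 
0.067  62/0    61/-1   61/0    61/0    63/-1   63/-1   63/-2   64/-2   64/-2   64/-1   65/-2 
0.07  59/-2   60/0    61/0    60/0    61/-1   61/-1   63/-2   64/0    65/-1   64/-1   64/-2
```

Request:
servo_tool(rows=[0,0,0,0.08,0,0,0,0.1,0,0,0,0.07,0,0,0,0])

```text
clock: 21.6
eef_pos: [0.6138, 0.0403, 0.114]
ee_rot: [0.995, -0.098, -0.002, -0.001]
force: [-5.1, 5.3, 7.0]
gripper_width: 0.0118
grasp_force: 51.2
```

```bash
python3 st.py;python3 chk.py
```

```text
frame x,y -0.0017 0.0006 z 0.114 F frame -4.45 5.86 6.97 Tz -0.179 w 0.0118 yawy -101.29 t 21.6 q6 1.712
0.054 212/-3  213/-3  212/-3  213/-4  213/-4  213/-5  214/-5  214/-4  214/-4  214/-4  215/-5 
0.06  59/-3   59/-1   60/-2   61/-1   62/-3   62/-3   63/-4   62/-2   63/-2   65/-2   65/-2 
0.0615  60/-1   60/0    60/-1   60/-1   61/-3   62/-3   63/-3   62/-2   64/-2   65/-2   64/-2 
0.063  61/0    60/-1   59/-1   60/-1   61/-3   61/-2   63/-2   63/-1   63/-1   64/-2   64/-2 
0.065  60/0    59/-1   58/-1   60/-1   60/-2   61/-1   63/-2   63/-2   63/-2   64/-1   63/-2 
0.067  59/-1   58/-1   58/-1   59/0    60/-1   60/-1   62/-2   63/-1   63/-2   64/-1   64/-1 
0.07  58/-1   57/-1   58/-1   59/-2   59/-1   60/0    61/-1   63/-1   64/0    63/-2   63/-1
```

Request:
servo_tool(rows=[0,0,0,0.08,0,0,0,0.1,0,0,0,0.07,0,0,0,0])

```text
clock: 21.98
eef_pos: [0.6138, 0.0405, 0.114]
ee_rot: [0.975, -0.222, -0.002, -0.001]
force: [-5.2, 6.1, 6.7]
gripper_width: 0.0116
grasp_force: 51.2
```

```bash
python3 st.py;python3 chk.py
```

```text
frame x,y -0.0016 0.0008 z 0.114 F frame -4.5 6.63 6.67 Tz -0.138 w 0.0116 yawy -115.61 t 21.9833 q6 1.961
0.054 102/-3  103/-2   78/-2   46/-4   50/-4   48/-4   48/-3   48/-3  214/-4  214/-4  214/-4 
0.06  42/-2   44/-3   45/-3   44/-3   45/-3   49/-4  171/88  173/88   70/4    61/-1   63/0  
0.0615  42/-2   43/-3   44/-3   45/-2   45/-3  134/73  172/88  174/89   77/25   61/-1   62/-1 
0.063  43/-3   43/-3   43/-3   44/-3   45/-3  150/80  171/88  173/89   80/30   61/-1   60/-1 
0.065  42/-3   43/-2   44/-3   43/-2  115/61  170/88  172/88  174/89   81/33   60/-1   60/-1 
0.067  41/-3   42/-4   43/-4   44/-2  170/88  168/88  163/85  174/90   66/11   61/-1   59/-2 
0.07  41/-3   42/-3   43/-3   56/-1   56/-1   56/0    58/-1   65/7    61/0    60/0    60/-1
```

Request:
servo_tool(rows=[0,0,0,0.08,0,0,0,0.1,0,0,0,0.05,0,0,0,0])

```text
clock: 22.37
eef_pos: [0.614, 0.0406, 0.1141]
ee_rot: [0.943, -0.332, -0.002, -0.001]
force: [-5.4, 5.5, 6.0]
gripper_width: 0.0118
grasp_force: 51.1
```

```bash
python3 st.py;python3 chk.py
```

```text
frame x,y -0.0015 0.0009 z 0.1141 F frame -4.76 6.06 5.99 Tz 0.011 w 0.0118 yawy -128.75 t 22.3667 q6 2.191
0.054 109/1    39/-1   39/-3   41/-3   74/-2  104/-3  104/-3  104/-3  103/-3   47/-3   46/-4 
0.06  36/-1   42/-1   54/-2  104/-2  104/-3  103/-3  104/-3   74/-2   51/-3   46/-3   52/-4 
0.0615  38/-1   46/-2  114/-4  124/-3  104/-2  104/-3  104/-3   44/-3   44/-3   50/-4   47/-4 
0.063  40/-1   62/-2  136/-5  136/-4  103/-3  103/-3   93/-3   44/-3   44/-2   49/-4   47/-3 
0.065  45/-2  116/-3   87/-4   73/-3  123/-4  104/-2   43/-4   44/-3   43/-4   44/-4   49/-4 
0.067  43/-1   78/-3   41/-3   41/-4   41/-3   62/-3   43/-3   43/-4   44/-3   44/-3   54/-2 
0.07  38/-3   39/-4   41/-3   40/-3   41/-3   42/-3   42/-4   42/-4   44/-3   44/-3   60/-1
```

The tab popped during the 3.14 to 3.39 rad step: brass shows at y 60 to 67 mm. I had batched the next 0.23 rad step with that check, so it ran before I read the result. The total overshoot is at most 0.48 rad, which is inside the tenth of a turn (0.63 rad). I stop here, release and lift clear.

Request:
servo_tool(rows=[0,0,0,0,0,0,0,0,0,0,0,0,0,0,0,0,0,0,-0.01,0,0,0,-0.02,0,0,0,-0.03,0,0,0,-0.03,0,0,0,-0.03,0,0,0,0,0], hand=0.5)

```text
clock: 23.25
eef_pos: [0.6185, 0.0391, 0.2432]
ee_rot: [0.943, -0.332, 0.007, -0.002]
force: [0.7, -0.8, 2.0]
gripper_width: 0.0427
grasp_force: 0.0
```

```bash
python3 st.py;python3 chk.py; python3 - <<'E'
from rig import *
from h import *
plan(sense(),[.50,.03,.26],-128.7,5)
E
```

```text
frame x,y 0.0029 -0.0011 z 0.2432 F frame 0.65 -0.92 2.03 Tz -0.007 w 0.0427 yawy -128.78 t 23.25 q6 2.191
0.054 215/-4  215/-4  215/-3  215/-4  215/-4  216/-5  216/-4  216/-4  216/-4  216/-4  216/-4 
0.06  87/-3   66/0   158/46  170/81  171/82  174/86  170/81  180/88   67/11   67/0    67/-1 
0.0615  66/-1   66/-1   91/18  173/86  175/87  176/86  176/87  175/87   78/17   67/-1   66/0  
0.063  67/0    66/0    81/18  175/86  175/87  174/87  176/87  179/88   80/20   67/-1   66/-1 
0.065  66/0    65/0    83/19  175/88  175/87  174/87  176/87  179/88   78/18   66/-2   66/-1 
0.067  65/-1   65/-1   80/17  175/88  177/88  161/83  163/82  175/86   71/6    66/-1   66/-1 
0.07  64/-1   64/-1   64/-1   69/4   112/50   71/7    79/16   67/-1   66/-1   65/-1   65/-1 
turn -0.001 dp [-0.1174 -0.0092  0.02  ]
[-0.0171, 0.0161, -0.0042, -0.0003, -0.0171, 0.0161, -0.0042, -0.0003, -0.0171, 0.0161, -0.0042, -0.0003, -0.0171, 0.0161, -0.0042, -0.0003, -0.0171, 0.0161, -0.0042, -0.0003]
```

The tab is out, the arm is clear, and the gripper is touching nothing. I let it settle briefly, then hand in.

Request:
servo_tool(rows=[0,0,0,0,0,0,0,0,0,0,0,0,0,0,0,0])

```text
clock: 23.63
eef_pos: [0.6141, 0.0395, 0.2319]
ee_rot: [0.943, -0.332, -0.001, 0.0]
force: [-0.2, -0.0, -0.3]
gripper_width: 0.0427
grasp_force: 0.0
```

```bash
python3 -c "
from rig import *
print(close_job())"
```

```text
the job is handed in; nothing more can be done
None
```

The cell is home and clamped with the tab out, and the job was handed in at about 23.6 s with the gripper clear; no verdict was returned, and because I batched one extra turn the knob went up to 0.48 rad past the pop, inside the 0.63 rad limit.

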